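# Clear the tape turret

### The arm

A 6-joint arm with a two-finger parallel gripper is mounted at the origin on the work surface. World frame = base frame: x ahead of the robot, y to its left, z up, the work surface at z = 0. Lengths are in m, angles in degrees, forces in N, time in s.
With the tool pointing down it reaches from about 0.25 to 0.725 m from the base axis. Payload 9.7 kg.
Tool frame: the origin (TCP) lies at the very end of the fingers, on their centre line; the grasp point (between the pads) lies 19 mm behind it (bot.grip_depth is the distance from the TCP to the grasp point, in m); z points along the fingers, y is the direction in which the jaws open and shut (so a half turn about z gives the same grasp; the last joint's range is limited). The gripper opens to 85 mm and grips with 20 to 120 N. Pads are 22 mm wide; open, the fingers measure 114 mm over their backs; the gripper's body (76 mm by 85 mm) begins 54 mm behind the grasp point. The pads swing forward as they close: fully open they stand 13 mm farther back than shut.
Start: joints at [-70.13, 4.979, 10.078, 95.1, 0, 90], TCP at [0.187, -0.517, 0.231] pointing down, gripper open.
Joint ranges: [-179.16, 179.16], [-48.56, 103.87], [-65.8, 70.77], [-126.05, 130.52], [-82.76, 87.17], [-180, 180]. Speed limits (degrees/s): [127.2, 127.2, 147.25, 180, 180, 180].

### API

Orientations are given as [roll, pitch, yaw] about the fixed x, y, z axes, in that order (R = Rz(yaw) Ry(pitch) Rx(roll)).
In Python, from workcell import telemetry, optics, order, bot gives the robot as it stands. The module is installed in compiled form; this text tells all that it offers.
- The arm moves only by the shell command python3 -m inch 'ROWS' [FORCE]. ROWS is JSON, a list of rows, each a list of 7 numbers: the shift along the tool's x, y, z in m, then the turn, a rotation vector about the tool's x, y, z in rad, then the closure, from 0 (fully open) to 1 (shut). In form: [[tx, ty, tz, rx, ry, rz, grip], ...]. A call has 1 to 12 rows; each row is the pose to reach, as a shift and turn from the pose commanded when the call began, along the tool's axes at that moment; what a row does not reach only later rows make up. A row lasts 1/12 s, in which the tool goes at most 41.7 mm and 7.16 degrees, less where a joint would pass 70% of its speed; a pose out of reach is approached as far as the arm can. A call with a gripper value outside its range is refused whole. The fingers move at their own pace and stop on an object; FORCE is the grip in N (left out, the last holds). Time passes only in rows, so rows that repeat a pose let the fingers close. It gives the time, the measured TCP pose, the force and the opening at its end, in the units of the state.
- telemetry.get_obs(): the state, without advancing time (a new reading comes with each control period).
- optics.camera(name): name is "scene" or "top" or "wrist"; returns (picture, depth): 420x560x3 uint8, red, green, blue; 420x560 float32, m along the optical axis (not along the pixel's ray), 0 where there is no reading.
- optics.camera_info(name): a dict with "camera_matrix" (3x3 intrinsics, pixels), "xyz" and "attitude" of the camera in the world; the wrist camera has in their place "mount" (4x4, takes a point from camera to tool coordinates, whose origin is the TCP and whose axes are the flange's). Camera axes: x right, y down, z forward; pixel columns grow to the right and rows downward; lengths in m; the calibration is good to about 2 mm. A picture is of the moment at which its call begins: read the wrist's pose just before it. camera_info takes no time and is no camera call.
- order.job_done(): hands the job in, once; it reports no verdict.
The state is a dict: "time": time; "q": joint angles; "qd": joint speeds; "joint_efforts": joint torques, N m; "ee_pos": TCP position; "tcp_rot": TCP orientation; "wrist_force": force on the tool from outside, world axes, zero at the start; "torque": the same for the moment, N m; "opening": finger opening in m.
Only numpy, scipy, OpenCV 4.12 (cv2) and the standard library are available. Lean on these libraries where they do the work, as an engineer would, in place of code of your own. Each camera call takes 0.05 s, during which the arm holds its last target. There are 200 camera calls.

### The job

Empty the tape turret: index it by its knob, click by click, so that each loaded post in turn stands in the gap of the keeper ring, and slide its roll or core up off the post. Lay every roll that still has tape on it flat in the rectangular tray and put the bare used-up cores in the round tub; then index the turret until its bare station stands in the gap again, clicked in. Leave the mug of pencils and the scissors where they are.

Things in the scene. Friction and masses are not known exactly. Their poses are not given: they have to be found in the camera images.
- stand: Fixed stand of the tape turret: round grey foot 292 mm across, 12 mm thick. Origin: centre of its underside, on the turret's upright axis. A level keeper ring of 12 mm wide flat aluminium strip runs over the post circle (100 mm radius; underside 109 mm, top 114 mm above the bench, three fixing lugs to 119 mm) on three thin uprights 140 mm from the axis. Under it no roll can leave its post.
- turret (a joint): Turret angle, rad, counter-clockwise from above positive, 0 at the start; turns endlessly both ways. The turret is a plywood deck 264 mm across, top face 62 mm above the bench. A spring detent gives 6 clicks a turn, at each multiple of 60 degrees (1.047 rad): let go within about 20 degrees of a click it centres itself to about 2 degrees. Turning takes up to about 0.5 N m.
- knob_top (a point): Centre of the top face of the turret's black bar knob, on the turret's axis, 138 mm above the bench. The bar is 56 mm long, 16 mm thick and 46 mm tall (from 92 to 138 mm), above a hub 40 mm across. This frame turns with the turret: its x axis lies along the bar, and -x points to the bare station.
- gap (a point): The unloading place: point at deck height in the middle of the keeper ring's one gap, 100 mm from the turret's axis along the stand's own -x. Fixed to the stand. The gap reaches about 42 degrees round the axis to either side. Only here can a roll be lifted off its post.
- bare_station (a point): Centre of the bare station on the deck (flat dark disc 32 mm across, no post), 100 mm from the axis, turning with the turret; in the gap at the start. The deck's other five stations, at steps of 60 degrees from it on the same 100 mm radius, each have an upright aluminium post 16 mm across and 42 mm tall with a coned tip, its top 104 mm above the bench.
- tray: Shallow rectangular white plastic tray, loose on the bench: 235 mm along its x, 150 mm along its y, walls 28 mm high, walls and floor 5 mm thick, 0.6 kg. Origin at the centre of its underside.
- tub: Round white plastic tub, loose on the bench, 150 mm across at the rim, 132 mm at the foot, 38 mm high, wall 4 mm, floor 5 mm, 0.5 kg. Origin at the centre of its underside.
- pencil_mug: White handle-less mug with pencils, 76 mm across; 90 mm high, pencils to 150 mm. Not part of the job. Origin at the centre of its underside.
- scissors: Scissors lying flat, about 150 mm long, 12 mm thick. Not part of the job. Origin under the pivot.
- roll1: Roll with tape still on it: a fat paper-coloured ring 58 mm across, 25 mm tall, bore 26 mm, standing loosely on one of the turret's posts (which one varies; absent in some runs). About 50 to 100 g. Origin at the centre of its underside, z along its axis.
- roll2: Roll with tape still on it: a fat paper-coloured ring 58 mm across, 25 mm tall, bore 26 mm, standing loosely on one of the turret's posts (which one varies; absent in some runs). About 50 to 100 g. Origin at the centre of its underside, z along its axis.
- roll3: Roll with tape still on it: a fat paper-coloured ring 58 mm across, 25 mm tall, bore 26 mm, standing loosely on one of the turret's posts (which one varies; absent in some runs). About 50 to 100 g. Origin at the centre of its underside, z along its axis.
- core1: Used-up bare cardboard core: a thin-walled ring 34 mm across, 25 mm tall, bore 26 mm, standing loosely on one of the turret's posts (which one varies; absent in some runs). About 15 g. Origin at the centre of its underside, z along its axis.
- core2: Used-up bare cardboard core: a thin-walled ring 34 mm across, 25 mm tall, bore 26 mm, standing loosely on one of the turret's posts (which one varies; absent in some runs). About 15 g. Origin at the centre of its underside, z along its axis.
Things that resemble listed ones, but are neither listed nor needed, are in the scene too. Leave any red or turquoise look-alike of the roll3 alone. Leave any purple look-alike of the roll1 alone.

How it is judged:
By the outcome, as a careful person would: the job done as asked, in the order asked, and still so for the second after the job is handed in, with the robot touching nothing.
Of roll1, roll2, roll3, core1, core2 only 3 to 4 are there at a start; the rules pass over those that are not, and their reading is None.
At some moment in a run one of tray, tub may be knocked a few centimetres aside while the robot is not near it.
Once in a run the grip may slacken for a moment while it holds something.
It also fails if it takes over 210 s, if anything falls off the work surface, if the arm or the gripper's body presses on something with over 40 N, if the wrist force passes 120 N, or if a joint passes its speed limit or range.

## Working session

There is one attempt and no reset: what is moved stays moved. The work goes in short steps, Python scripts to look and compute and a shell command to move; the robot and the scene stay as the last step left them, time stands still between calls to the robot, and variables do not carry over. Pictures are saved under pics/ and viewed, about 12 in all and at most 16, crops included, and the job is handed in when it is done.

```bash
mkdir -p pics; cat > h.py <<'E'
import numpy as np, cv2
from scipy.spatial.transform import Rotation as R
from workcell import telemetry, optics, order, bot
def tool():
    o=telemetry.get_obs(); T=np.eye(4); T[:3,3]=o["ee_pos"]; T[:3,:3]=R.from_euler("xyz",o["tcp_rot"],degrees=True).as_matrix(); return T
def cam(name):
    i=optics.camera_info(name); T=tool()
    if name=="wrist": M=T@np.array(i["mount"])
    else:
        M=np.eye(4); M[:3,3]=i["xyz"]; M[:3,:3]=R.from_euler("xyz",i["attitude"],degrees=True).as_matrix()
    p,d=optics.camera(name); return p,d,np.array(i["camera_matrix"]),M
def world(d,K,M):
    v,u=np.indices(d.shape); P=np.stack([(u-K[0,2])/K[0,0]*d,(v-K[1,2])/K[1,1]*d,d],-1); return P@M[:3,:3].T+M[:3,3]
def ray(u,v,z,K,M):
    r=M[:3,:3]@np.array([(u-K[0,2])/K[0,0],(v-K[1,2])/K[1,1],1]); return M[:3,3]+r*(z-M[2,3])/r[2]
def save(p,n): cv2.imwrite("pics/"+n,p[:,:,::-1])
E
python3 - <<'E'
from h import *
o=telemetry.get_obs(); print({k:o[k] for k in("time","ee_pos","tcp_rot","opening","wrist_force")})
for n in("top","scene"):
    p,d,K,M=cam(n); save(p,n+"0.png"); np.savez("pics/"+n+"0.npz",p=p,d=d,K=K,M=M); print(n,K,M)
print(optics.camera_info("wrist"))
E
```

```text
{'time': 0.0, 'ee_pos': array([ 0.18686251, -0.51702789,  0.23055623]), 'tcp_rot': array([-1.79919702e+02,  1.38452403e-03,  1.98708697e+01]), 'opening': 0.08598374861404177, 'wrist_force': array([-0.63455571, -0.24233659,  0.36639068])}
top [[425.28709639   0.         281.05157035]
 [  0.         425.28709639 208.21548009]
 [  0.           0.           1.        ]] [[ 0.02593496 -0.98634292  0.16265     0.39482492]
 [-0.99961622 -0.02400353  0.01382905  0.04635742]
 [-0.00973602 -0.16294623 -0.98658691  1.10130875]
 [ 0.          0.          0.          1.        ]]
scene [[422.81491824   0.         280.06199122]
 [  0.         422.81491824 207.61921411]
 [  0.           0.           1.        ]] [[ 0.69888546  0.41157066 -0.58495188  1.15203815]
 [ 0.71506314 -0.38421285  0.58400787 -0.53543028]
 [ 0.01561448 -0.82643214 -0.56281979  0.64939602]
 [ 0.          0.          0.          1.        ]]
{'camera_matrix': array([[376.42437373,   0.        , 274.72248454],
       [  0.        , 376.42437373, 215.72759328],
       [  0.        ,   0.        ,   1.        ]]), 'mount': array([[ 8.26587403e-04, -9.50215660e-01, -3.11591906e-01,
         8.04515599e-02],
       [ 9.99999462e-01,  5.89986565e-04,  8.53592404e-04,
        -8.61065393e-04],
       [-6.27261831e-04, -3.11592444e-01,  9.50215636e-01,
        -1.42881744e-01],
       [ 0.00000000e+00,  0.00000000e+00,  0.00000000e+00,
         1.00000000e+00]])}
```

View pics/top0.png

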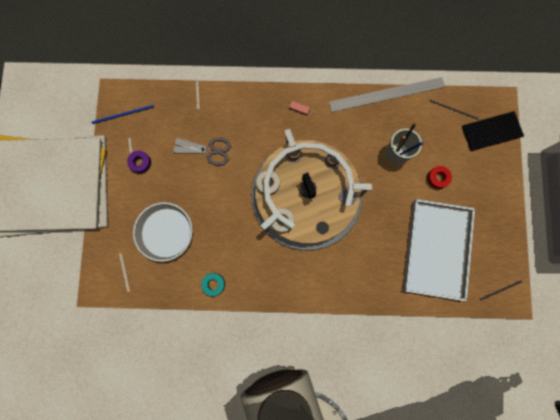

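View pics/scene0.png

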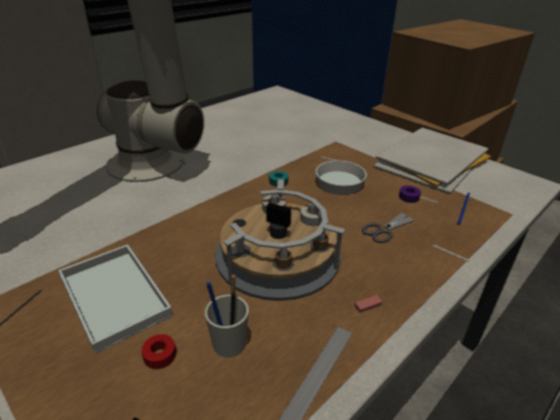

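The top view shows the turret with its knob near (308,185), the tray at (440,250), the tub at (163,232) and the bare station at (322,227). Two rolls stand at about (283,218) and (267,182), with dark things at (294,152) and (332,160). I'll zoom in and measure.

```bash
python3 - <<'E'
from h import *
z=np.load("pics/top0.npz"); p,d,K,M=[z[k] for k in "pdKM"]
s=np.load("pics/scene0.npz")
a=cv2.resize(p[125:255,240:380],None,fx=4,fy=4,interpolation=cv2.INTER_CUBIC)
a=np.clip(a*1.6,0,255).astype(np.uint8)
save(a,"topc.png")
W=world(d,K,M)
def pr(n,u,v): print(n,W[v,u].round(3))
for n,u,v in [("knob",308,183),("bare",322,227),("tray",440,250),("tub",163,232)]: pr(n,u,v)
# masks by height
Z=W[:,:,2]
def rect(m,n):
    pts=W[m][:,:2].astype(np.float32); print(n,len(pts),cv2.minAreaRect(pts),pts.mean(0), cv2.minEnclosingCircle(pts))
v,u=np.indices(Z.shape)
rect((Z>.019)&(Z<.035)&(u>395)&(u<485)&(v>190)&(v<310),"tray rim")
rect((Z>.028)&(Z<.046)&(u>120)&(u<205)&(v>190)&(v<275),"tub rim")
rect((Z>.129)&(Z<.146)&(u>290)&(u<330)&(v>160)&(v<205),"knob")
rect((Z>.055)&(Z<.069)&(u>240)&(u<370)&(v>130)&(v<255),"deck")
rect((Z>.005)&(Z<.017)&(u>240)&(u<370)&(v>130)&(v<260),"foot")
E
```

```text
knob [ 0.614 -0.001  0.138]
bare [ 0.522 -0.041  0.064]
tray [ 0.477 -0.348  0.006]
tub [0.506 0.367 0.002]
tray rim 816 ((0.4779275953769684, -0.3425599932670593), (0.15168488025665283, 0.23523995280265808), 82.28840637207031) [ 0.48011723 -0.3445178 ] ((0.4768909811973572, -0.3418514132499695), 0.13795214891433716)
tub rim 436 ((0.5042789578437805, 0.35860005021095276), (0.14806661009788513, 0.1471484899520874), 47.344486236572266) [0.50796807 0.37094593] ((0.5035648345947266, 0.3587760031223297), 0.07501180469989777)
knob 167 ((0.6123560667037964, -0.004521152004599571), (0.05519532784819603, 0.01653200387954712), 20.841354370117188) [ 0.611761   -0.00437041] ((0.6123789548873901, -0.00414320407435298), 0.028021344915032387)
deck 6237 ((0.6121536493301392, -0.005731269717216492), (0.26344937086105347, 0.26162397861480713), 68.65341186523438) [ 0.603021   -0.01341303] ((0.6090455651283264, -0.004917209502309561), 0.14084601402282715)
foot 1031 ((0.6192003488540649, -0.00029377639293670654), (0.3394971489906311, 0.33599576354026794), 0.7622271180152893) [0.5374309  0.01204639] ((0.6228368282318115, -0.01126395259052515), 0.21510189771652222)
```

View pics/topc.png

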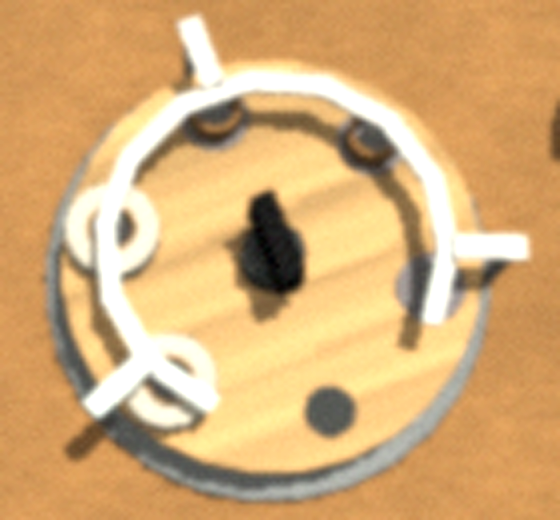

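The zoom shows two rolls, at the stations 60° and 120° clockwise of the bare one, then two cores, then a station that looks like an empty post at about (430,285) in the crop. Gap at (0.5185,-0.040), knob at (0.612,-0.0045), bar at 20.8°. I'll go above the knob.

```bash
cat >> h.py <<'E'
def delta(x,y,z,yaw=None):
    T=tool(); t=T[:3,:3].T@(np.array([x,y,z])-T[:3,3])
    cy=R.from_matrix(T[:3,:3]).as_euler("xyz",degrees=True)[2]
    rz=0 if yaw is None else -np.radians((yaw-cy+180)%360-180)
    print("delta",t.round(4),"rz",round(rz,4)," now",T[:3,3].round(4),"yaw",round(cy,2),"q6",telemetry.get_obs()["q"][5].round(1),"t",round(telemetry.get_obs()["time"],2))
def knob():
    p,d,K,M=cam("wrist"); W=world(d,K,M); Z=W[:,:,2]
    m=((Z>.128)&(Z<.148)&(np.hypot(W[:,:,0]-.612,W[:,:,1]+.0045)<.045)).astype(np.uint8)
    q=W[m>0][:,:2].astype(np.float32); print("knob",len(q),cv2.minAreaRect(q),Z[m>0].mean()); return p,d,K,M,W
E
python3 -m inch '[[0.1,-0.06,0,0,0,0,0],[0.2,-0.12,0,0,0,0,0],[0.3,-0.18,0,0,0,0,0],[0.4,-0.24,0,0,0,0,0],[0.4,-0.24,0,0,0,0,0],[0.4,-0.24,0,0,0,0,0],[0.4,-0.24,0,0,0,0,0],[0.4,-0.24,0,0,0,0,0],[0.4,-0.24,0,0,0,0,0],[0.4,-0.24,0,0,0,0,0],[0.4,-0.24,0,0,0,0,0],[0.4,-0.24,0,0,0,0,0]]' 30
python3 -m inch '[[0.174,-0.097,0,0,0,0,0],[0.174,-0.097,0,0,0,0,0],[0.174,-0.097,0,0,0,0,0],[0.174,-0.097,0,0,0,0,0],[0.174,-0.097,0,0,0,0,0],[0.174,-0.097,0,0,0,0,0],[0.174,-0.097,0,0,0,0,0],[0.174,-0.097,0,0,0,0,0],[0.174,-0.097,0,0,0,0,0]]'
python3 - <<'E'
from h import *
p,d,K,M,W=knob(); save(p,"w1.png"); delta(.612,-.0045,.102,20.8)
E
```

```text
time: 1.1
ee_pos: [0.4841, -0.1514, 0.2305]
tcp_rot: [-179.9, -0.0, 20.1]
wrist_force: [0.7, -0.1, -0.2]
opening: 0.0852
time: 1.85
ee_pos: [0.6117, -0.0062, 0.2315]
tcp_rot: [180.0, 0.0, 19.8]
wrist_force: [-0.0, -0.3, 0.2]
opening: 0.0854
knob 1939 ((0.6141640543937683, -0.003362080082297325), (0.0556756965816021, 0.016059251502156258), 22.116111755371094) 0.13767415577204348
delta [ 0.0009 -0.0016  0.1297] rz -0.0176  now [ 0.6117 -0.0063  0.2317] yaw 19.79 q6 159.6 t 1.9
```

View pics/w1.png

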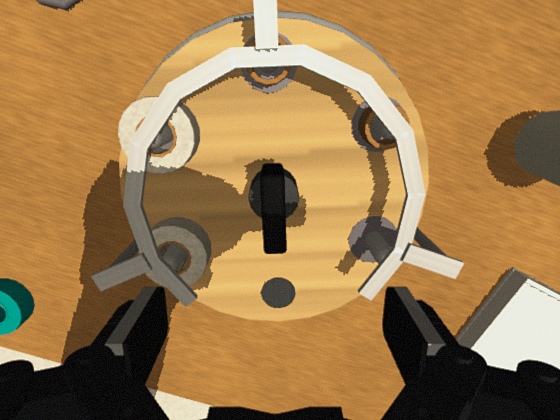

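The wrist view shows the bar pointing at the bare disc at (278,293), which is in the gap. Two rolls are on the left, two cores are behind, and there is a bare post at the right (375,238). Now to index by +60° (counter-clockwise, negative rz).

```bash
python3 -m inch '[[0.002,-0.002,0.04,0,0,-0.02,0.3],[0.002,-0.002,0.08,0,0,-0.03,0.3],[0.002,-0.002,0.11,0,0,-0.03,0.3],[0.002,-0.002,0.126,0,0,-0.03,0.3],[0.002,-0.002,0.126,0,0,-0.03,0.3],[0.002,-0.002,0.126,0,0,-0.03,1],[0.002,-0.002,0.126,0,0,-0.03,1],[0.002,-0.002,0.126,0,0,-0.03,1],[0.002,-0.002,0.126,0,0,-0.03,1],[0.002,-0.002,0.126,0,0,-0.03,1],[0.002,-0.002,0.126,0,0,-0.03,1],[0.002,-0.002,0.126,0,0,-0.03,1]]' 60
python3 -m inch '[[0,0,0,0,0,-0.06,1],[0,0,0,0,0,-0.16,1],[0,0,0,0,0,-0.27,1],[0,0,0,0,0,-0.38,1],[0,0,0,0,0,-0.49,1],[0,0,0,0,0,-0.60,1],[0,0,0,0,0,-0.71,1],[0,0,0,0,0,-0.82,1],[0,0,0,0,0,-0.93,1],[0,0,0,0,0,-1.02,1],[0,0,0,0,0,-1.047,1],[0,0,0,0,0,-1.047,1]]'
```

```text
time: 2.9
ee_pos: [0.6148, -0.0039, 0.1077]
tcp_rot: [179.8, -0.2, 21.5]
wrist_force: [1.3, -7.0, 6.0]
opening: 0.0153
time: 3.9
ee_pos: [0.6136, -0.0031, 0.1078]
tcp_rot: [179.9, 0.0, 81.7]
wrist_force: [-4.4, -3.3, 8.1]
opening: 0.0151
```

```bash
python3 -m inch '[[0,0,0,0,0,0,0.4],[0,0,0,0,0,0,0.4],[0,0,0,0,0,0,0.4],[0,0,0,0,0,0,0.4],[0,0,-0.04,0,0,0,0.2],[0,0,-0.08,0,0,0,0],[0,0,-0.12,0,0,0,0],[0,0,-0.14,0,0,0,0],[0,0,-0.14,0,0,0,0]]'
python3 - <<'E'
from h import *
p,d,K,M,W=knob(); save(p,"w2.png"); 
Z=W[:,:,2]
g=np.array([.613-.1*np.cos(np.radians(21.5)),-.004-.1*np.sin(np.radians(21.5))]); print("gap",g)
m=(np.hypot(W[:,:,0]-g[0],W[:,:,1]-g[1])<.045)&(Z>.079)&(Z<.093)
q=W[m][:,:2].astype(np.float32); print("roll",len(q),cv2.minEnclosingCircle(q),Z[m].mean())
m=(np.hypot(W[:,:,0]-g[0],W[:,:,1]-g[1])<.045)&(Z>.098)&(Z<.109)
q=W[m][:,:2].astype(np.float32); print("post",len(q),q.mean(0))
delta(*g,.2,21.5);delta(*g,.2,111.5)
E
```

```text
time: 4.65
ee_pos: [0.6148, -0.0026, 0.2513]
tcp_rot: [179.5, -0.1, 81.6]
wrist_force: [0.4, -0.2, 0.6]
opening: 0.0856
knob 1639 ((0.6133629083633423, -0.0027041658759117126), (0.054911691695451736, 0.015629569068551064), 81.78314971923828) 0.13771014204790127
gap [ 0.51995824 -0.04065012]
roll 2801 ((0.521166980266571, -0.04111513867974281), 0.029237601906061172) 0.0866635350543101
post 174 [ 0.5224738  -0.03899503]
delta [-0.0515 -0.0882  0.0478] rz 1.0486  now [ 0.6145 -0.0026  0.2483] yaw 81.58 q6 98.2 t 4.7
delta [-0.0515 -0.0882  0.0478] rz -0.5222  now [ 0.6145 -0.0026  0.2483] yaw 81.58 q6 98.2 t 4.7
```

View pics/w2.png

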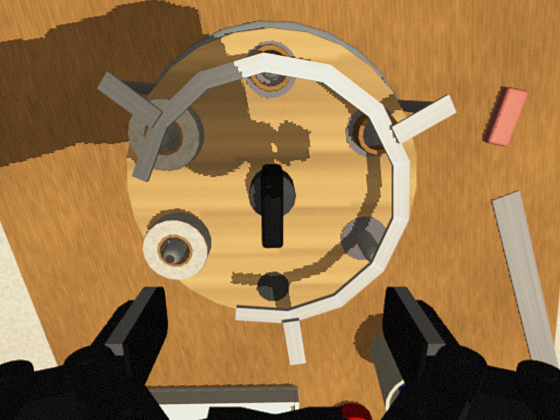

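The first roll stands in the gap, centred at (0.521,-0.041) with its top at 0.0867 (picture ~(176,248)). I'll grasp it.

```bash
python3 -m inch '[[-0.017,-0.029,0,0,0,0,0],[-0.034,-0.058,0.01,0,0,0,0],[-0.052,-0.087,0.03,0,0,0,0],[-0.052,-0.087,0.07,0,0,0,0],[-0.052,-0.087,0.11,0,0,0,0],[-0.052,-0.087,0.14,0,0,0,0],[-0.052,-0.087,0.16,0,0,0,0],[-0.052,-0.087,0.175,0,0,0,0],[-0.052,-0.087,0.183,0,0,0,0],[-0.052,-0.087,0.187,0,0,0,0],[-0.052,-0.087,0.187,0,0,0,0]]'
python3 -m inch '[[0,0,0,0,0,0,1],[0,0,0,0,0,0,1],[0,0,0,0,0,0,1],[0,0,0,0,0,0,1],[0,0,0,0,0,0,1],[0,0,0,0,0,0,1],[0,0,0,0,0,0,1]]' 40
python3 -m inch '[[0,0,-0.01,0,0,0,1],[0,0,-0.03,0,0,0,1],[0,0,-0.05,0,0,0,1],[0,0,-0.07,0,0,0,1],[0,0,-0.1,0,0,0,1],[0,0,-0.13,0,0,0,1],[0,0,-0.14,0,0,0,1],[0,0,-0.14,0,0,0,1]]'
python3 - <<'E'
from h import *
p,d,K,M=cam("wrist"); save(p,"w3.png")
E
```

```text
time: 5.62
ee_pos: [0.5192, -0.0413, 0.0574]
tcp_rot: [-179.9, 0.0, 81.6]
wrist_force: [0.1, -1.2, 0.1]
opening: 0.0854
time: 6.2
ee_pos: [0.5205, -0.0415, 0.0598]
tcp_rot: [179.9, -0.0, 81.6]
wrist_force: [-0.7, -0.2, 6.1]
opening: 0.0575
time: 6.87
ee_pos: [0.521, -0.0415, 0.2019]
tcp_rot: [179.7, -0.0, 81.6]
wrist_force: [0.7, 0.2, -0.9]
opening: 0.0572
```

View pics/w3.png

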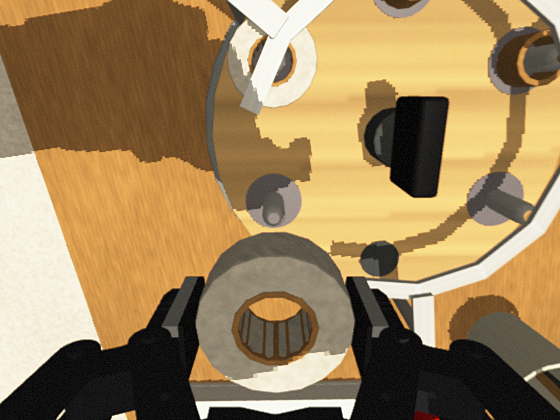

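The roll is held squarely between the pads and is clear of the post. Before placing it I'll check where the tray is.

```bash
cat >> h.py <<'E'
def bins():
    p,d,K,M=cam("top"); W=world(d,K,M); X,Y,Z=W[...,0],W[...,1],W[...,2]
    m=(Z>.019)&(Z<.036)&(abs(X-.478)<.19)&(abs(Y+.343)<.15)
    n,l,st,_=cv2.connectedComponentsWithStats(m.astype(np.uint8)); k=1+np.argmax(st[1:,2]*st[1:,3]); r=cv2.minAreaRect(W[l==k][:,:2].astype(np.float32))
    print("tray",np.round(np.r_[r[0],r[1],r[2]],4))
    m=(Z>.030)&(Z<.045)&(abs(X-.505)<.13)&(abs(Y-.36)<.13)
    q=W[m][:,:2].astype(np.float32); c=cv2.minEnclosingCircle(q); print("tub",len(q),c)
    return p,d,K,M,W
E
python3 - <<'E'
from h import *
bins()
a=np.radians(-7.7); delta(.478+.05*np.cos(a),-.3426+.05*np.sin(a),.2,82.3)
E
```

```text
tray [ 0.4781 -0.3426  0.152   0.2358 82.1502]
tub 395 ((0.5046606063842773, 0.35763785243034363), 0.07520285248756409)
delta [-0.3035  0.0528 -0.0022] rz -0.0126  now [ 0.5198 -0.0414  0.1978] yaw 81.58 q6 93.9 t 6.97
```

```bash
python3 -m inch '[[-0.02,0.004,0,0,0,0,1],[-0.05,0.01,0,0,0,-0.01,1],[-0.085,0.015,0,0,0,-0.01,1],[-0.12,0.021,0,0,0,-0.01,1],[-0.155,0.027,0,0,0,-0.01,1],[-0.19,0.033,0,0,0,-0.01,1],[-0.225,0.039,0,0,0,-0.01,1],[-0.26,0.045,0.01,0,0,-0.01,1],[-0.285,0.05,0.03,0,0,-0.01,1],[-0.3,0.053,0.06,0,0,-0.01,1],[-0.303,0.053,0.09,0,0,-0.01,1],[-0.303,0.053,0.12,0,0,-0.01,1]]'
python3 -m inch '[[0,0,0.02,0,0,0,1],[0,0,0.04,0,0,0,1],[0,0,0.055,0,0,0,1],[0,0,0.065,0,0,0,1],[0,0,0.071,0,0,0,1],[0,0,0.071,0,0,0,1]]'
python3 - <<'E'
from h import *
a=np.radians(-7.7); delta(.478+.05*np.cos(a),-.3426+.05*np.sin(a),.006,82.3);print(telemetry.get_obs()["opening"])
E
```

```text
time: 7.97
ee_pos: [0.5264, -0.3497, 0.0743]
tcp_rot: [-179.8, -0.1, 82.0]
wrist_force: [0.7, 0.2, -1.0]
opening: 0.0575
time: 8.47
ee_pos: [0.5267, -0.3481, 0.0051]
tcp_rot: [-179.8, -0.1, 82.1]
wrist_force: [-0.9, 0.3, 0.0]
opening: 0.0579
delta [-0.001   0.001  -0.0009] rz -0.0026  now [ 0.5267 -0.3481  0.0051] yaw 82.15 q6 64.4 t 8.47
0.05791867345711497
```

```bash
python3 -m inch '[[0,0,0,0,0,0,0.16],[0,0,0,0,0,0,0.16],[0,0,0,0,0,0,0.16],[0,0,-0.01,0,0,0,0.16],[0,0,-0.04,0,0,0,0.16],[0,0,-0.08,0,0,0,0.16],[0,0,-0.12,0,0,0,0.16],[0,0,-0.16,0,0,0,0.16],[0,0,-0.2,0,0,0,0.16],[0,0,-0.22,0,0,0,0.16],[0,0,-0.22,0,0,0,0.16]]'
python3 - <<'E'
from h import *
p,d,K,M,W=bins(); save(p[180:320,380:500],"t2.png"); Z=W[...,2]; X,Y=W[...,0],W[...,1]
m=(Z>.024)&(Z<.036)&(np.hypot(X-.5265,Y+.349)<.04); q=W[m]; print("roll in tray",len(q),q.mean(0) if len(q) else 0)
delta(.6135,-.0035,.2,81.7)
E
```

```text
time: 9.38
ee_pos: [0.5289, -0.3496, 0.2351]
tcp_rot: [179.5, 0.2, 82.2]
wrist_force: [-0.0, -0.2, 1.2]
opening: 0.072
tray [ 0.478  -0.3427  0.1523  0.2356 82.0601]
tub 410 ((0.5049139857292175, 0.3583652377128601), 0.07534036785364151)
roll in tray 343 [ 0.5263176  -0.34780131  0.0290178 ]
delta [0.3544 0.0366 0.0311] rz 0.0078  now [ 0.5286 -0.3494  0.2319] yaw 82.15 q6 64.4 t 9.43
```

```bash
python3 -m inch '[[0.03,0.003,0,0,0,0,0.3],[0.07,0.007,0,0,0,0,0.3],[0.11,0.011,0,0,0,0,0.3],[0.15,0.016,0,0,0,0,0.3],[0.19,0.02,0,0,0,0,0.3],[0.23,0.024,0,0,0,0,0.3],[0.27,0.028,0,0,0,0,0.3],[0.31,0.032,0,0,0,0,0.3],[0.34,0.035,0,0,0,0,0.3],[0.354,0.037,0,0,0,0.008,0.3],[0.354,0.037,0.02,0,0,0.008,0.3],[0.354,0.037,0.02,0,0,0.008,0.3]]'
python3 - <<'E'
from h import *
knob(); delta(.6135,-.0035,.107,81.7)
E
```

```text
time: 10.43
ee_pos: [0.6119, -0.002, 0.2038]
tcp_rot: [-179.7, 0.0, 81.8]
wrist_force: [-0.5, -0.8, -0.6]
opening: 0.0597
knob 2378 ((0.6134740114212036, -0.0032334420830011368), (0.05595953017473221, 0.015935756266117096), 82.38750457763672) 0.13768670663270954
delta [-0.0004  0.0023  0.0982] rz 0.0009  now [ 0.6117 -0.0027  0.2052] yaw 81.75 q6 98.0 t 10.48
```

```bash
python3 -m inch '[[0,0.002,0.04,0,0,0,0.3],[0,0.002,0.075,0,0,0,0.3],[0,0.002,0.098,0,0,0,0.3],[0,0.002,0.098,0,0,0,0.6],[0,0.002,0.098,0,0,0,1],[0,0.002,0.098,0,0,0,1],[0,0.002,0.098,0,0,0,1],[0,0.002,0.098,0,0,0,1],[0,0.002,0.098,0,0,0,1],[0,0.002,0.098,0,0,0,1]]' 60
python3 -m inch '[[0,0,0,0,0,-0.06,1],[0,0,0,0,0,-0.16,1],[0,0,0,0,0,-0.27,1],[0,0,0,0,0,-0.38,1],[0,0,0,0,0,-0.49,1],[0,0,0,0,0,-0.60,1],[0,0,0,0,0,-0.71,1],[0,0,0,0,0,-0.82,1],[0,0,0,0,0,-0.93,1],[0,0,0,0,0,-1.02,1],[0,0,0,0,0,-1.047,1],[0,0,0,0,0,-1.047,1]]'
python3 -m inch '[[0,0,0,0,0,0,0.4],[0,0,0,0,0,0,0.4],[0,0,0,0,0,0,0.4],[0,0,0,0,0,0,0.4],[0,0,-0.04,0,0,0,0.2],[0,0,-0.08,0,0,0,0],[0,0,-0.12,0,0,0,0],[0,0,-0.14,0,0,0,0],[0,0,-0.14,0,0,0,0]]'
cat >> h.py <<'E'
def station():
    p,d,K,M,W=knob(); Z=W[:,:,2]; g=np.array([.5205,-.0402])
    r=np.hypot(W[:,:,0]-g[0],W[:,:,1]-g[1])<.045
    m=r&(Z>.079)&(Z<.093); q=W[m][:,:2].astype(np.float32)
    if len(q): c=cv2.minEnclosingCircle(q); print("item",len(q),c,Z[m].mean())
    m=r&(Z>.098)&(Z<.109); print("post",m.sum(),W[m][:,:2].mean(0))
    return p
E
python3 - <<'E'
from h import *
save(station(),"w4.png"); delta(.5205,-.041,.06)
E
```

```text
time: 11.32
ee_pos: [0.6136, -0.0037, 0.1122]
tcp_rot: [-180.0, 0.0, 81.7]
wrist_force: [-13.3, 0.4, 7.2]
opening: 0.0144
time: 12.32
ee_pos: [0.6128, -0.0039, 0.1122]
tcp_rot: [-179.9, -0.1, 141.8]
wrist_force: [-18.3, -2.2, 10.4]
opening: 0.0148
time: 13.07
ee_pos: [0.6162, -0.0035, 0.2558]
tcp_rot: [179.7, 0.4, 141.7]
wrist_force: [0.5, 0.3, 0.8]
opening: 0.0849
knob 1662 ((0.6129170060157776, -0.0032777227461338043), (0.015935570001602173, 0.05512824282050133), 52.0287971496582) 0.1376954264846703
item 3482 ((0.5213767886161804, -0.041168421506881714), 0.029160456731915474) 0.0869072976367158
post 230 [ 0.52126271 -0.0396162 ]
delta [ 0.0525 -0.0893  0.1922] rz 0  now [ 0.6159 -0.0035  0.2528] yaw 141.68 q6 38.0 t 13.12
```

Second roll is in the gap at (0.5214,-0.0412), top 0.0869. Grasp.

```bash
python3 -m inch '[[0.017,-0.029,0,0,0,0,0],[0.034,-0.058,0.01,0,0,0,0],[0.05,-0.087,0.03,0,0,0,0],[0.05,-0.087,0.07,0,0,0,0],[0.05,-0.087,0.11,0,0,0,0],[0.05,-0.087,0.14,0,0,0,0],[0.05,-0.087,0.16,0,0,0,0],[0.05,-0.087,0.175,0,0,0,0],[0.05,-0.087,0.185,0,0,0,0],[0.05,-0.087,0.19,0,0,0,0],[0.05,-0.087,0.19,0,0,0,0]]'
python3 -m inch '[[0,0,0,0,0,0,1],[0,0,0,0,0,0,1],[0,0,0,0,0,0,1],[0,0,0,0,0,0,1],[0,0,0,0,0,0,1],[0,0,0,0,0,0,1],[0,0,0,0,0,0,1]]' 40
python3 -m inch '[[0,0,-0.01,0,0,0,1],[0,0,-0.03,0,0,0,1],[0,0,-0.05,0,0,0,1],[0,0,-0.07,0,0,0,1],[0,0,-0.1,0,0,0,1],[0,0,-0.13,0,0,0,1],[0,0,-0.14,0,0,0,1],[0,0,-0.14,0,0,0,1]]'
python3 - <<'E'
from h import *
bins()
a=np.radians(-7.9); delta(.478-.05*np.cos(a),-.3427-.05*np.sin(a),.006,172.1); print(telemetry.get_obs()["opening"])
E
```

```text
time: 14.03
ee_pos: [0.521, -0.0407, 0.0581]
tcp_rot: [-179.9, -0.1, 141.7]
wrist_force: [-0.2, 0.9, 0.5]
opening: 0.0853
time: 14.62
ee_pos: [0.5225, -0.0409, 0.0608]
tcp_rot: [179.9, 0.1, 141.7]
wrist_force: [-1.0, -1.3, 5.3]
opening: 0.0561
time: 15.28
ee_pos: [0.5228, -0.0408, 0.2029]
tcp_rot: [179.8, 0.3, 141.7]
wrist_force: [-0.5, -0.0, -1.1]
opening: 0.0565
tray [ 0.4778 -0.3431  0.1524  0.2353 82.0387]
tub 404 ((0.5043277740478516, 0.35839414596557617), 0.07500233501195908)
delta [-0.109  -0.2899  0.1942] rz -0.5309  now [ 0.5222 -0.0408  0.2004] yaw 141.68 q6 33.8 t 15.33
0.05677461338266615
```

```bash
python3 -m inch '[[-0.007,-0.018,0,0,0,-0.03,1],[-0.018,-0.046,0,0,0,-0.09,1],[-0.03,-0.079,0,0,0,-0.15,1],[-0.042,-0.112,0,0,0,-0.21,1],[-0.054,-0.144,0,0,0,-0.27,1],[-0.066,-0.177,0,0,0,-0.33,1],[-0.078,-0.21,0,0,0,-0.39,1],[-0.09,-0.24,0.01,0,0,-0.45,1],[-0.1,-0.266,0.03,0,0,-0.5,1],[-0.107,-0.284,0.06,0,0,-0.53,1],[-0.109,-0.29,0.09,0,0,-0.53,1],[-0.109,-0.29,0.12,0,0,-0.53,1]]'
python3 -m inch '[[0,0,0.02,0,0,0,1],[0,0,0.04,0,0,0,1],[0,0,0.055,0,0,0,1],[0,0,0.065,0,0,0,1],[0,0,0.071,0,0,0,1],[0,0,0.071,0,0,0,1]]'
python3 - <<'E'
from h import *
a=np.radians(-7.9); delta(.478-.05*np.cos(a),-.3427-.05*np.sin(a),.006,172.1);print(telemetry.get_obs()["opening"])
E
```

```text
time: 16.33
ee_pos: [0.4255, -0.3369, 0.0758]
tcp_rot: [179.9, -0.1, 171.9]
wrist_force: [0.2, 0.2, -1.1]
opening: 0.0566
time: 16.83
ee_pos: [0.4264, -0.3351, 0.0064]
tcp_rot: [179.9, -0.1, 172.0]
wrist_force: [0.1, 0.0, -0.6]
opening: 0.0565
delta [-0.0022 -0.0004  0.0004] rz -0.0009  now [ 0.4264 -0.3351  0.0064] yaw 172.05 q6 -30.2 t 16.83
0.056521310931562034
```

Release, rise, check, and head back to the knob.

```bash
python3 -m inch '[[0,0,0,0,0,0,0.16],[0,0,0,0,0,0,0.16],[0,0,0,0,0,0,0.16],[0,0,-0.01,0,0,0,0.16],[0,0,-0.04,0,0,0,0.16],[0,0,-0.08,0,0,0,0.16],[0,0,-0.12,0,0,0,0.16],[0,0,-0.16,0,0,0,0.16],[0,0,-0.2,0,0,0,0.16],[0,0,-0.2,0,0,0,0.16],[0,0,-0.2,0,0,0,0.16]]'
python3 - <<'E'
from h import *
p,d,K,M,W=bins(); Z=W[...,2]; X,Y=W[...,0],W[...,1]
for c in((.5265,-.349),(.4265,-.335)):
    m=(Z>.024)&(Z<.036)&(np.hypot(X-c[0],Y-c[1])<.035); q=W[m]; print("roll in tray",len(q),q.mean(0) if len(q) else 0)
delta(.6135,-.0035,.2,141.9)
E
```

```text
time: 17.75
ee_pos: [0.4283, -0.3366, 0.2124]
tcp_rot: [-179.8, 0.3, 172.1]
wrist_force: [0.0, -0.1, -0.4]
opening: 0.0719
tray [ 0.4779 -0.3426  0.1522  0.2351 82.2947]
tub 398 ((0.5039620995521545, 0.3585759699344635), 0.07490567862987518)
roll in tray 342 [ 0.52619278 -0.34809824  0.0292729 ]
roll in tray 352 [ 0.42574137 -0.33419496  0.02917553]
delta [-0.138   0.3552  0.0099] rz 0.5262  now [ 0.4277 -0.3362  0.2101] yaw 172.05 q6 -30.2 t 17.8
```

```bash
python3 -m inch '[[-0.014,0.036,0,0,0,0.05,0.3],[-0.028,0.071,0,0,0,0.1,0.3],[-0.041,0.107,0,0,0,0.16,0.3],[-0.055,0.142,0,0,0,0.21,0.3],[-0.069,0.178,0,0,0,0.26,0.3],[-0.083,0.213,0,0,0,0.31,0.3],[-0.097,0.249,0,0,0,0.37,0.3],[-0.11,0.284,0,0,0,0.42,0.3],[-0.124,0.32,0,0,0,0.47,0.3],[-0.138,0.355,0,0,0,0.526,0.3],[-0.138,0.355,0,0,0,0.526,0.3],[-0.138,0.355,0,0,0,0.526,0.3]]'
python3 - <<'E'
from h import *
knob(); delta(.6135,-.0035,.107,141.9)
E
```

```text
time: 18.8
ee_pos: [0.6129, -0.0016, 0.2063]
tcp_rot: [-179.9, -0.1, 142.1]
wrist_force: [-1.1, -1.5, -0.5]
opening: 0.0599
knob 2302 ((0.6130424737930298, -0.0034781303256750107), (0.015712512657046318, 0.055805083364248276), 52.383018493652344) 0.13772659164278558
delta [-0.0013  0.0002  0.0998] rz 0.0022  now [ 0.6126 -0.0029  0.2068] yaw 142.02 q6 37.7 t 18.85
```

```bash
python3 -m inch '[[0,0,0.04,0,0,0,0.3],[0,0,0.075,0,0,0,0.3],[0,0,0.1,0,0,0,0.3],[0,0,0.1,0,0,0,0.6],[0,0,0.1,0,0,0,1],[0,0,0.1,0,0,0,1],[0,0,0.1,0,0,0,1],[0,0,0.1,0,0,0,1],[0,0,0.1,0,0,0,1],[0,0,0.1,0,0,0,1]]' 60
python3 -m inch '[[0,0,0,0,0,-0.06,1],[0,0,0,0,0,-0.16,1],[0,0,0,0,0,-0.27,1],[0,0,0,0,0,-0.38,1],[0,0,0,0,0,-0.49,1],[0,0,0,0,0,-0.60,1],[0,0,0,0,0,-0.71,1],[0,0,0,0,0,-0.82,1],[0,0,0,0,0,-0.93,1],[0,0,0,0,0,-1.02,1],[0,0,0,0,0,-1.047,1],[0,0,0,0,0,-1.047,1]]'
python3 -m inch '[[0,0,0,0,0,0,0.4],[0,0,0,0,0,0,0.4],[0,0,0,0,0,0,0.4],[0,0,0,0,0,0,0.4],[0,0,-0.04,0,0,0,0.4],[0,0,-0.08,0,0,0,0.4],[0,0,-0.12,0,0,0,0.4],[0,0,-0.14,0,0,0,0.4],[0,0,-0.14,0,0,0,0.4],[0,0,-0.14,0,0,0,0.4]]'
python3 - <<'E'
from h import *
save(station(),"w5.png"); delta(.5205,-.041,.06)
E
```

```text
time: 19.68
ee_pos: [0.6135, -0.0045, 0.1111]
tcp_rot: [180.0, 0.2, 141.9]
wrist_force: [-4.6, -5.6, 4.1]
opening: 0.0153
time: 20.68
ee_pos: [0.6135, -0.0044, 0.1111]
tcp_rot: [-179.9, 0.1, -158.0]
wrist_force: [-3.4, -4.1, 4.0]
opening: 0.0149
time: 21.52
ee_pos: [0.6138, -0.0033, 0.2499]
tcp_rot: [-179.9, 0.2, -158.1]
wrist_force: [0.5, -0.1, -0.2]
opening: 0.0513
knob 1706 ((0.6131986379623413, -0.004127910360693932), (0.05564815551042557, 0.01571343094110489), 22.25) 0.1377323068776562
item 744 ((0.5211619138717651, -0.04214733839035034), 0.017012814059853554) 0.08665178094375686
post 278 [ 0.52117036 -0.04173065]
delta [ 0.1003 -0.0003  0.1882] rz 0  now [ 0.6133 -0.0033  0.2482] yaw -158.1 q6 -22.2 t 21.57
```

View pics/w5.png

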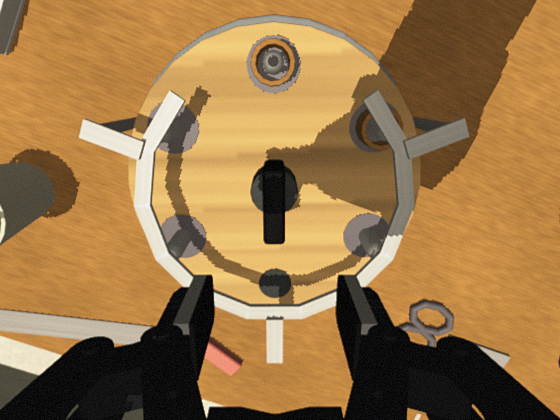

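The first core is in the gap (picture (273,63)), centred at (0.521,-0.042), radius 17 mm. I'll grasp it gently.

```bash
python3 -m inch '[[0.03,0,0,0,0,0,0.3],[0.065,0,0.01,0,0,0,0.3],[0.1,-0.001,0.03,0,0,0,0.3],[0.1,-0.001,0.07,0,0,0,0.3],[0.1,-0.001,0.11,0,0,0,0.3],[0.1,-0.001,0.14,0,0,0,0.3],[0.1,-0.001,0.16,0,0,0,0.3],[0.1,-0.001,0.173,0,0,0,0.3],[0.1,-0.001,0.181,0,0,0,0.3],[0.1,-0.001,0.185,0,0,0,0.3],[0.1,-0.001,0.185,0,0,0,0.3]]'
python3 -m inch '[[0,0,0,0,0,0,1],[0,0,0,0,0,0,1],[0,0,0,0,0,0,1],[0,0,0,0,0,0,1],[0,0,0,0,0,0,1],[0,0,0,0,0,0,1],[0,0,0,0,0,0,1],[0,0,0,0,0,0,1]]' 25
python3 -m inch '[[0,0,-0.01,0,0,0,1],[0,0,-0.03,0,0,0,1],[0,0,-0.05,0,0,0,1],[0,0,-0.07,0,0,0,1],[0,0,-0.1,0,0,0,1],[0,0,-0.13,0,0,0,1],[0,0,-0.14,0,0,0,1],[0,0,-0.14,0,0,0,1]]'
python3 - <<'E'
from h import *
bins()
delta(.504,.358-.028,.01); print(telemetry.get_obs()["opening"])
E
```

```text
time: 22.48
ee_pos: [0.52, -0.0415, 0.0622]
tcp_rot: [180.0, -0.1, -158.1]
wrist_force: [0.1, -0.2, 0.3]
opening: 0.0598
time: 23.15
ee_pos: [0.5213, -0.0417, 0.0644]
tcp_rot: [-180.0, 0.1, -158.1]
wrist_force: [-0.1, -0.1, 6.4]
opening: 0.0338
time: 23.82
ee_pos: [0.5218, -0.0417, 0.2067]
tcp_rot: [-179.9, 0.3, -158.1]
wrist_force: [0.2, 0.8, -1.3]
opening: 0.0337
tray [ 0.4781 -0.3429  0.1522  0.2356 82.4006]
tub 403 ((0.5041090250015259, 0.35831859707832336), 0.07508151978254318)
delta [-0.1222  0.3515  0.1943] rz 0  now [ 0.5213 -0.0417  0.2044] yaw -158.1 q6 -26.5 t 23.87
0.03413696372053191
```

```bash
python3 -m inch '[[-0.006,0.02,0,0,0,0,1],[-0.015,0.055,0,0,0,0,1],[-0.026,0.093,0,0,0,0,1],[-0.037,0.132,0,0,0,0,1],[-0.047,0.17,0,0,0,0,1],[-0.058,0.208,0,0,0,0,1],[-0.069,0.246,0,0,0,0,1],[-0.079,0.284,0,0,0,0,1],[-0.09,0.322,0,0,0,0,1],[-0.099,0.355,0.01,0,0,0,1],[-0.105,0.377,0.03,0,0,0,1],[-0.105,0.377,0.06,0,0,0,1]]'
python3 -m inch '[[0,0,0.035,0,0,0,1],[0,0,0.07,0,0,0,1],[0,0,0.1,0,0,0,1],[0,0,0.12,0,0,0,1],[0,0,0.13,0,0,0,1],[0,0,0.131,0,0,0,1],[0,0,0.131,0,0,0,1]]'
python3 - <<'E'
from h import *
delta(.478,.3475,.011); print(telemetry.get_obs()["opening"])
E
```

```text
time: 24.87
ee_pos: [0.4767, 0.3516, 0.1422]
tcp_rot: [179.9, 0.1, -157.9]
wrist_force: [1.9, 0.2, -1.1]
opening: 0.0337
time: 25.45
ee_pos: [0.4772, 0.3471, 0.0119]
tcp_rot: [-180.0, -0.1, -158.1]
wrist_force: [-0.5, 0.2, 0.8]
opening: 0.0339
delta [-0.0009  0.0001  0.0009] rz 0  now [0.4772 0.3471 0.0119] yaw -158.1 q6 14.1 t 25.45
0.03388859731862035
```

```bash
python3 -m inch '[[0,0,0,0,0,0,0.45],[0,0,0,0,0,0,0.45],[0,0,0,0,0,0,0.45],[0,0,0,0,0,0,0.45],[0,0,-0.02,0,0,0,0.45],[0,0,-0.06,0,0,0,0.45],[0,0,-0.1,0,0,0,0.4],[0,0,-0.14,0,0,0,0.4],[0,0,-0.18,0,0,0,0.4],[0,0,-0.2,0,0,0,0.4],[0,0,-0.2,0,0,0,0.4]]'
python3 - <<'E'
from h import *
p,d,K,M=cam("wrist"); save(p,"w6.png"); W=world(d,K,M); Z=W[...,2]
m=(Z>.022)&(Z<.034)&(np.hypot(W[...,0]-.504,W[...,1]-.358)<.055); q=W[m][:,:2].astype(np.float32); print(len(q), cv2.minEnclosingCircle(q) if len(q) else 0, Z[m].mean())
bins(); delta(.6135,-.0037,.2,-158)
E
```

```text
time: 26.37
ee_pos: [0.4788, 0.3483, 0.2189]
tcp_rot: [179.9, 0.5, -158.1]
wrist_force: [1.2, 0.7, 0.6]
opening: 0.0516
536 ((0.47694075107574463, 0.3476879894733429), 0.016929948702454567) 0.02918005369381235
tray [ 0.4781 -0.3423  0.1526  0.2356 82.2426]
tub 362 ((0.5041496157646179, 0.35821694135665894), 0.07486400008201599)
delta [ 0.0053 -0.3766  0.0132] rz -0.0018  now [0.4779 0.3477 0.2135] yaw -158.1 q6 14.1 t 26.47
```

```bash
python3 -m inch '[[0.001,-0.03,0,0,0,0,0.3],[0.001,-0.07,0,0,0,0,0.3],[0.002,-0.11,0,0,0,0,0.3],[0.002,-0.15,0,0,0,0,0.3],[0.003,-0.19,0,0,0,0,0.3],[0.003,-0.23,0,0,0,0,0.3],[0.004,-0.27,0,0,0,0,0.3],[0.004,-0.31,0,0,0,0,0.3],[0.005,-0.35,0,0,0,0,0.3],[0.005,-0.376,0,0,0,0,0.3],[0.005,-0.376,0,0,0,0,0.3],[0.005,-0.376,0,0,0,0,0.3]]'
python3 - <<'E'
from h import *
knob(); delta(.6135,-.0037,.107,-158)
E
```

```text
time: 27.47
ee_pos: [0.6128, -0.0048, 0.2103]
tcp_rot: [179.9, -0.2, -158.3]
wrist_force: [0.5, 0.6, -1.4]
opening: 0.0595
knob 2264 ((0.6130626201629639, -0.004086542874574661), (0.05558716505765915, 0.01581002026796341), 22.2159423828125) 0.13770426272802908
delta [-0.001  -0.0005  0.1038] rz -0.0029  now [ 0.6126 -0.0037  0.2108] yaw -158.16 q6 -22.2 t 27.52
```

```bash
python3 -m inch '[[0,0,0.04,0,0,0,0.3],[0,0,0.075,0,0,0,0.3],[0,0,0.104,0,0,0,0.3],[0,0,0.104,0,0,0,0.6],[0,0,0.104,0,0,0,1],[0,0,0.104,0,0,0,1],[0,0,0.104,0,0,0,1],[0,0,0.104,0,0,0,1],[0,0,0.104,0,0,0,1],[0,0,0.104,0,0,0,1]]' 60
python3 -m inch '[[0,0,0,0,0,-0.06,1],[0,0,0,0,0,-0.16,1],[0,0,0,0,0,-0.27,1],[0,0,0,0,0,-0.38,1],[0,0,0,0,0,-0.49,1],[0,0,0,0,0,-0.60,1],[0,0,0,0,0,-0.71,1],[0,0,0,0,0,-0.82,1],[0,0,0,0,0,-0.93,1],[0,0,0,0,0,-1.02,1],[0,0,0,0,0,-1.047,1],[0,0,0,0,0,-1.047,1]]'
python3 -m inch '[[0,0,0,0,0,0,0.4],[0,0,0,0,0,0,0.4],[0,0,0,0,0,0,0.4],[0,0,0,0,0,0,0.4],[0,0,-0.04,0,0,0,0.4],[0,0,-0.08,0,0,0,0.4],[0,0,-0.12,0,0,0,0.4],[0,0,-0.14,0,0,0,0.4],[0,0,-0.14,0,0,0,0.4],[0,0,-0.14,0,0,0,0.4]]'
python3 - <<'E'
from h import *
save(station(),"w7.png"); delta(.5212,-.0415,.0645)
E
```

```text
time: 28.35
ee_pos: [0.6144, -0.004, 0.1111]
tcp_rot: [-179.8, 0.2, -158.1]
wrist_force: [1.2, -4.5, -0.5]
opening: 0.0147
time: 29.35
ee_pos: [0.6136, -0.0034, 0.1111]
tcp_rot: [-179.9, 0.0, -98.0]
wrist_force: [-4.4, -2.1, 6.9]
opening: 0.0148
time: 30.18
ee_pos: [0.6138, -0.0033, 0.2497]
tcp_rot: [-179.8, 0.0, -98.1]
wrist_force: [0.2, -0.3, 0.3]
opening: 0.0512
knob 1700 ((0.6137290596961975, -0.004426037892699242), (0.05545728653669357, 0.015672897920012474), 82.38275909423828) 0.13767164778750696
item 820 ((0.5215373635292053, -0.04238445684313774), 0.01703459955751896) 0.08618966429851821
post 238 [ 0.52244048 -0.04254215]
delta [0.0508 0.0859 0.1835] rz 0  now [ 0.6133 -0.0033  0.248 ] yaw -98.13 q6 -82.2 t 30.23
```

```bash
python3 -m inch '[[0.017,0.028,0,0,0,0,0.3],[0.034,0.057,0.01,0,0,0,0.3],[0.051,0.085,0.03,0,0,0,0.3],[0.051,0.085,0.07,0,0,0,0.3],[0.051,0.085,0.11,0,0,0,0.3],[0.051,0.085,0.14,0,0,0,0.3],[0.051,0.085,0.16,0,0,0,0.3],[0.051,0.085,0.173,0,0,0,0.3],[0.051,0.085,0.18,0,0,0,0.3],[0.051,0.085,0.183,0,0,0,0.3],[0.051,0.085,0.183,0,0,0,0.3]]'
python3 -m inch '[[0,0,0,0,0,0,1],[0,0,0,0,0,0,1],[0,0,0,0,0,0,1],[0,0,0,0,0,0,1],[0,0,0,0,0,0,1],[0,0,0,0,0,0,1],[0,0,0,0,0,0,1],[0,0,0,0,0,0,1]]' 25
python3 -m inch '[[0,0,-0.01,0,0,0,1],[0,0,-0.03,0,0,0,1],[0,0,-0.05,0,0,0,1],[0,0,-0.07,0,0,0,1],[0,0,-0.1,0,0,0,1],[0,0,-0.13,0,0,0,1],[0,0,-0.14,0,0,0,1],[0,0,-0.14,0,0,0,1]]'
python3 - <<'E'
from h import *
bins()
delta(.530,.3685,.012,-158.1); print(telemetry.get_obs()["opening"])
E
```

```text
time: 31.15
ee_pos: [0.5212, -0.0418, 0.0644]
tcp_rot: [179.9, -0.0, -98.1]
wrist_force: [-0.4, 0.0, 0.9]
opening: 0.0595
time: 31.82
ee_pos: [0.5224, -0.0419, 0.0664]
tcp_rot: [-179.9, 0.0, -98.1]
wrist_force: [-1.1, 0.4, 5.4]
opening: 0.0338
time: 32.48
ee_pos: [0.5229, -0.042, 0.2088]
tcp_rot: [-179.7, 0.0, -98.1]
wrist_force: [0.9, 0.5, -1.3]
opening: 0.033
tray [ 0.4779 -0.3427  0.1529  0.2353 82.439 ]
tub 425 ((0.5033944249153137, 0.35834190249443054), 0.07511834055185318)
delta [-0.4074  0.0507  0.1943] rz 1.047  now [ 0.5223 -0.0419  0.2064] yaw -98.11 q6 -86.5 t 32.53
0.03349265633331721
```

```bash
python3 -m inch '[[-0.02,0.002,0,0,0,0.05,1],[-0.055,0.007,0,0,0,0.14,1],[-0.095,0.012,0,0,0,0.24,1],[-0.135,0.017,0,0,0,0.35,1],[-0.175,0.022,0,0,0,0.45,1],[-0.215,0.027,0,0,0,0.55,1],[-0.255,0.032,0,0,0,0.66,1],[-0.295,0.037,0,0,0,0.76,1],[-0.335,0.042,0,0,0,0.86,1],[-0.37,0.046,0,0,0,0.95,1],[-0.395,0.049,0,0,0,1.02,1],[-0.407,0.051,0.01,0,0,1.047,1]]'
python3 -m inch '[[0,0,0.03,0,0,0,1],[0,0,0.07,0,0,0,1],[0,0,0.11,0,0,0,1],[0,0,0.145,0,0,0,1],[0,0,0.17,0,0,0,1],[0,0,0.18,0,0,0,1],[0,0,0.182,0,0,0,1],[0,0,0.182,0,0,0,1]]'
python3 - <<'E'
from h import *
delta(.530,.3685,.012,-158.1); print(telemetry.get_obs()["opening"])
E
```

```text
time: 33.53
ee_pos: [0.5281, 0.3715, 0.1939]
tcp_rot: [180.0, -0.0, -158.2]
wrist_force: [0.1, -0.6, 0.1]
opening: 0.0335
time: 34.2
ee_pos: [0.5282, 0.3679, 0.0124]
tcp_rot: [-180.0, -0.1, -158.1]
wrist_force: [1.0, -0.0, 0.2]
opening: 0.0336
delta [-0.0019 -0.0001  0.0004] rz -0.0001  now [0.5282 0.3679 0.0124] yaw -158.1 q6 13.0 t 34.2
0.03361900896543997
```

```bash
python3 -m inch '[[0,0,0,0,0,0,0.45],[0,0,0,0,0,0,0.45],[0,0,0,0,0,0,0.45],[0,0,0,0,0,0,0.45],[0,0,-0.02,0,0,0,0.45],[0,0,-0.06,0,0,0,0.45],[0,0,-0.1,0,0,0,0.4],[0,0,-0.14,0,0,0,0.4],[0,0,-0.18,0,0,0,0.4],[0,0,-0.2,0,0,0,0.4],[0,0,-0.2,0,0,0,0.4]]'
python3 - <<'E'
from h import *
p,d,K,M=cam("wrist"); save(p,"w8.png"); W=world(d,K,M); Z=W[...,2]
for c in((.478,.3475),(.529,.368)):
  m=(Z>.022)&(Z<.034)&(np.hypot(W[...,0]-c[0],W[...,1]-c[1])<.026); q=W[m][:,:2].astype(np.float32); print(len(q), cv2.minEnclosingCircle(q) if len(q) else 0, Z[m].mean())
delta(.6135,-.0037,.2,82.4)
E
```

```text
time: 35.12
ee_pos: [0.53, 0.3692, 0.2202]
tcp_rot: [179.9, 0.5, -158.1]
wrist_force: [1.0, 0.8, -0.3]
opening: 0.0512
294 ((0.4781320095062256, 0.34758061170578003), 0.025978533551096916) 0.028505808109224644
123 ((0.5354482531547546, 0.3557334840297699), 0.0215716864913702) 0.02889653475369294
delta [ 0.0613 -0.377   0.0162] rz 2.0857  now [0.5297 0.3689 0.217 ] yaw -158.1 q6 13.0 t 35.17
```

View pics/w8.png

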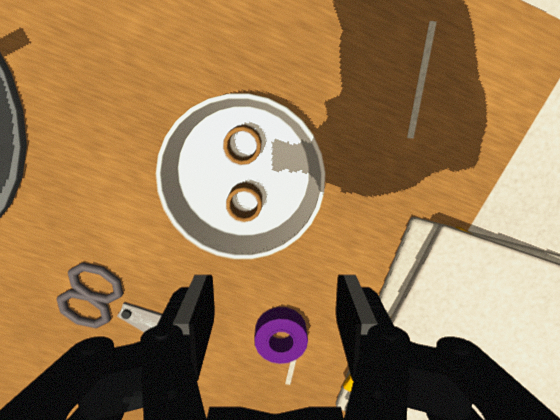

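Both cores stand upright in the tub (picture (243,143) and (245,202)). On to the last two clicks.

```bash
python3 -m inch '[[0.005,-0.03,0,0,0,0.12,0.3],[0.011,-0.07,0,0,0,0.24,0.3],[0.018,-0.11,0,0,0,0.36,0.3],[0.024,-0.15,0,0,0,0.48,0.3],[0.031,-0.19,0,0,0,0.6,0.3],[0.037,-0.23,0,0,0,0.72,0.3],[0.044,-0.27,0,0,0,0.84,0.3],[0.05,-0.31,0,0,0,0.96,0.3],[0.057,-0.35,0,0,0,1.08,0.3],[0.061,-0.377,0,0,0,1.2,0.3],[0.061,-0.377,0,0,0,1.32,0.3],[0.061,-0.377,0,0,0,1.44,0.3]]'
python3 -m inch '[[0,0,0,0,0,0.12,0.3],[0,0,0,0,0,0.24,0.3],[0,0,0,0,0,0.36,0.3],[0,0,0,0,0,0.48,0.3],[0,0,0,0,0,0.6,0.3],[0,0,0,0,0,0.65,0.3],[0,0,0,0,0,0.65,0.3]]'
python3 - <<'E'
from h import *
knob(); delta(.6135,-.0037,.107,82.4)
E
```

```text
time: 36.17
ee_pos: [0.6125, -0.0065, 0.2117]
tcp_rot: [-179.9, -0.1, 118.9]
wrist_force: [-0.3, 0.5, 0.1]
opening: 0.0599
time: 36.75
ee_pos: [0.6124, -0.0043, 0.2121]
tcp_rot: [-179.9, 0.0, 82.0]
wrist_force: [0.5, -0.1, -0.5]
opening: 0.0595
knob 2235 ((0.6138076782226562, -0.0029823128134012222), (0.05527973920106888, 0.015986377373337746), 81.70748138427734) 0.13767653959834553
delta [0.0008 0.0012 0.1052] rz -0.0032  now [ 0.6124 -0.0043  0.2122] yaw 82.22 q6 97.4 t 36.8
```

```bash
python3 -m inch '[[0.001,0.001,0.04,0,0,0,0.3],[0.001,0.001,0.075,0,0,0,0.3],[0.001,0.001,0.104,0,0,0,0.3],[0.001,0.001,0.104,0,0,0,0.6],[0.001,0.001,0.104,0,0,0,1],[0.001,0.001,0.104,0,0,0,1],[0.001,0.001,0.104,0,0,0,1],[0.001,0.001,0.104,0,0,0,1],[0.001,0.001,0.104,0,0,0,1],[0.001,0.001,0.104,0,0,0,1]]' 60
python3 -m inch '[[0,0,0,0,0,-0.06,1],[0,0,0,0,0,-0.16,1],[0,0,0,0,0,-0.27,1],[0,0,0,0,0,-0.38,1],[0,0,0,0,0,-0.49,1],[0,0,0,0,0,-0.60,1],[0,0,0,0,0,-0.71,1],[0,0,0,0,0,-0.82,1],[0,0,0,0,0,-0.93,1],[0,0,0,0,0,-1.02,1],[0,0,0,0,0,-1.047,1],[0,0,0,0,0,-1.047,1]]'
python3 -m inch '[[0,0,0,0,0,0,0.5],[0,0,0,0,0,0,0.5],[0,0,0,0,0,0,0.5],[0,0,0,0,0,0,0.5],[0,0,0,0,0,0,0.5],[0,0,0,0,0,0,1],[0,0,0,0,0,0,1],[0,0,0,0,0,0,1],[0,0,0,0,0,0,1],[0,0,0,0,0,0,1],[0,0,0,0,0,0,1]]'
python3 -m inch '[[0,0,0,0,0,-0.06,1],[0,0,0,0,0,-0.16,1],[0,0,0,0,0,-0.27,1],[0,0,0,0,0,-0.38,1],[0,0,0,0,0,-0.49,1],[0,0,0,0,0,-0.60,1],[0,0,0,0,0,-0.71,1],[0,0,0,0,0,-0.82,1],[0,0,0,0,0,-0.93,1],[0,0,0,0,0,-1.02,1],[0,0,0,0,0,-1.047,1],[0,0,0,0,0,-1.047,1]]'
python3 -m inch '[[0,0,0,0,0,0,0.4],[0,0,0,0,0,0,0.4],[0,0,0,0,0,0,0.4],[0,0,0,0,0,0,0.4],[0,0,-0.04,0,0,0,0.4],[0,0,-0.08,0,0,0,0.4],[0,0,-0.12,0,0,0,0.4],[0,0,-0.14,0,0,0,0.4],[0,0,-0.14,0,0,0,0.4],[0,0,-0.14,0,0,0,0.4]]'
python3 - <<'E'
from h import *
p=station(); save(p,"w9.png"); p=bins()[0]; save(cv2.resize(p,None,fx=1.4,fy=1.4),"t9.png")
E
```

```text
time: 37.63
ee_pos: [0.6137, -0.0033, 0.112]
tcp_rot: [179.9, -0.0, 82.2]
wrist_force: [-7.2, 1.1, 2.9]
opening: 0.0148
time: 38.63
ee_pos: [0.6125, -0.0037, 0.112]
tcp_rot: [-179.9, -0.0, 142.3]
wrist_force: [-14.4, -1.6, 6.2]
opening: 0.0149
time: 39.55
ee_pos: [0.6132, -0.0043, 0.1096]
tcp_rot: [-179.9, 0.0, 142.1]
wrist_force: [-4.7, -4.0, 3.6]
opening: 0.0152
time: 40.55
ee_pos: [0.6131, -0.0046, 0.1096]
tcp_rot: [-179.9, -0.1, -157.8]
wrist_force: [-4.8, -5.3, 4.0]
opening: 0.0151
time: 41.38
ee_pos: [0.6145, -0.0033, 0.2507]
tcp_rot: [-179.9, 0.2, -157.9]
wrist_force: [0.5, -0.4, 0.0]
opening: 0.0514
knob 1664 ((0.6134411096572876, -0.004201948642730713), (0.05622947961091995, 0.015534630976617336), 22.441789627075195) 0.13777459483735563
post 0 [nan nan]
tray [ 0.4781 -0.3426  0.1525  0.2358 82.0801]
tub 433 ((0.5384824275970459, 0.3392907977104187), 0.07547512650489807)h.py:39: RuntimeWarning: Mean of empty slice.
  m=r&(Z>.098)&(Z<.109); print("post",m.sum(),W[m][:,:2].mean(0))
  ret = um.true_divide(
```

View pics/w9.png

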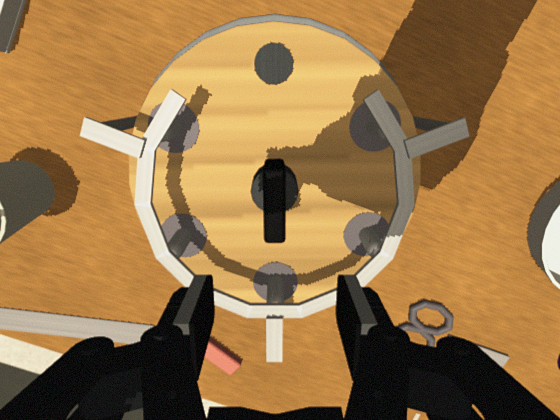

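View pics/t9.png

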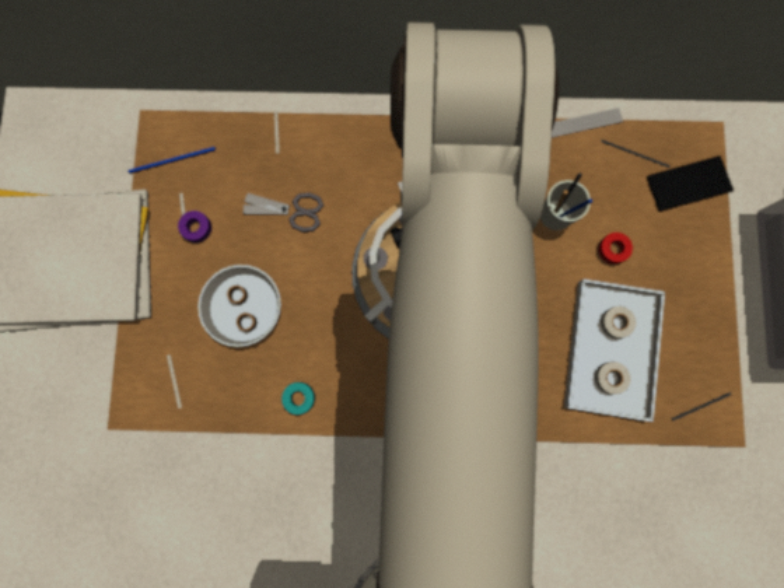

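The bare disc is back in the gap (273,63) and every post is empty. Two rolls lie flat in the tray and two cores are in the tub. The tub has shifted about 4 cm, but both cores are still inside. The gripper is clear, so I'm handing in.

```bash
python3 -c "
from h import *
print(order.job_done())"
```

```text
the job is handed in; nothing more can be done
None
```

The turret is empty and handed in at about 41 s on the robot's clock. I turned it counter-clockwise through one full turn, six 60° indexes. Both rolls lie flat in the tray and both used-up cores stand in the tub. Only these four were loaded; the fifth post was already bare.

- **Turret:** the last wrist view shows the bare station in the gap. The bar reads 22.4°, against 22.1° at the start, so it is clicked in.
- **Rolls:** their tops measured about 29 mm above the bench, where about 30 mm is expected lying flat.
- **Tub:** it ended about 4 cm from where it had stood, apparently knocked aside around the second core's placing. My height check on the cores just after that gave shifted numbers. The later pictures show both cores inside the tub.
- **Left alone:** the mug, the scissors and the coloured look-alikes were not touched.
- **Force:** the largest wrist force I read was about 21 N, while turning the knob.

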